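# Turn the square kitchen timer back to zero

### The job

Someone left the square kitchen timer set: turn its dial back until the pointer nose points at the bold zero mark on its face, then let go. Leave the dial of the round timer as it is and do not push the tin about.

Things in the scene. Friction and masses are not known exactly. Their poses are not given: they have to be found in the camera images.
- timer_square: Kitchen timer with a square white body, 104 x 104 mm, stuck to the worktop. Origin: centre of its underside, on the dial's upright axis; z up. Face 32 mm up; on it the bold black zero mark (11 x 8 mm) towards the body's +x, 43 mm from the axis, and 11 fine ticks. Dial: 54 mm disc, top 42 mm up, with an upright grip bar through the axis, 48 long, 14 thick, 42 to 78 mm above the origin.
- dial_square (a joint): Its black dial, rad. The pointer is a low nose at one end of the grip bar, with a white line, out to 37 mm from the axis. 0: nose and bar point along the body's +x, at the zero mark; grows clockwise from above (nose heading = body yaw - value). Starts 0.6 to 1.4; stops only at +-2.6; light friction (0.04 N m), no spring or detent, stays where left.
- dial_round_nose (a point): Tip of the pointer nose on the dial of the other timer, alike but with a round white body 112 mm across; 36 mm from that dial's axis, 41 mm above the worktop. To be left alone.
- tin: Loose food tin 75 mm in diameter and 58 mm high, standing upright; origin at the centre of its underside. It stands in line with the two timers in any order. Must be left alone. Round about: a dish rack behind the row (x over 0.62) and a big rice cooker at the right rear (x over 0.53, y below -0.22); cross from the side in front of x = 0.45, then move in over the timer from 0.17 m up or more.

How it is judged:
At the end, for the whole second after the job is handed in: The square timer's dial rests with its pointer within 0.175 rad (10 degrees) of the zero mark, the round timer's pointer tip is within 10 mm and the tin within 20 mm of where it started (value of joint dial_square between -0.175 and 0.175 rad and velocity of joint dial_square between -0.05 and 0.05 rad/s and distance of dial_round_nose from where it was at the start of the episode below 0.01 m and distance of tin from where it was at the start of the episode below 0.02 m); the robot touches nothing.
It fails at once if the round timer's dial was turned (its pointer tip moved more than 10 mm) (distance of dial_round_nose from where it was at the start of the episode above 0.01 m).
It fails at once if the tin was pushed more than 20 mm (distance of tin from where it was at the start of the episode above 0.02 m).
It also fails if it takes over 30 s, if anything falls off the work surface, if the arm or the gripper's body presses on something with over 40 N, if the wrist force passes 120 N, or if a joint passes its speed limit or range.

### The arm

A 6-joint arm with a two-finger parallel gripper is mounted at the origin on a cart in front of the work surface, level with it; the furniture and walls round the work are solid. World frame = base frame: x ahead of the robot, y to its left, z up, the work surface at z = 0. Lengths are in m, angles in rad, forces in N, time in s.
With the tool pointing down it reaches from about 0.4 to 0.825 m from the base axis. Payload 7 kg.
Tool frame: the origin (TCP) lies at the very end of the fingers, on their centre line; the grasp point (between the pads) lies arm.hold_point_z behind it (arm.hold_point_z is the distance from the TCP to the grasp point, in m); z points along the fingers, y is the line along which they close (so a half turn about z gives the same grasp; the last joint's range is limited). The gripper opens to 88 mm and grips with 3 to 60 N. Pads are 19 mm wide; open, the fingers measure 130 mm over their backs; the gripper's body (78 mm by 193 mm) begins 47 mm behind the grasp point.
Start: joints at [1.502, 0.359, 0.012, 0, -1.224, -0.288], TCP at [0.236, 0.632, 0.187] pointing down, gripper open.
Joint ranges: [-3.07, 3.07], [-1.43, 2.12], [-1.02, 1.25], [-3.03, 1.67], [-3.05, -0], [-3.03, 3.03]. Speed limits (rad/s): [2.39, 2.39, 3.01, 3.14, 3.14, 3.14].

### API

Orientations are given as [roll, pitch, yaw] about the fixed x, y, z axes, in that order (R = Rz(yaw) Ry(pitch) Rx(roll)).
In Python, from station import arm gives the robot as it stands.
- The arm moves only by the tool move_tool, called after "Call:" as name(argument=value, ...), one argument or row to a line, values as JSON. Schema: {"type":"object","properties":{"plan":{"type":"array","items":{"type":"array","items":{"type":"array","items":{"type":"number"},"minItems":5,"maxItems":5},"minItems":1,"maxItems":20},"minItems":1,"maxItems":1},"clamp_n":{"type":"number"},"only":{"type":"string"},"quiet":{"type":"boolean"},"lines":{"type":"string"}},"required":["plan"],"additionalProperties":false}. plan is a list that holds a single list of rows (three levels of brackets), with 1 to 20 rows, each of 5 numbers: the finger opening in m, then dx, dy, dz in parts of the range, where 1.0 means 0.8 m, then a turn about the tool's z in a scale on which 1.0 is 2 rad; each row is the pose to reach, as a shift and turn from the pose commanded when the call began, along the tool's axes at that moment; what a row does not reach only later rows make up. A row lasts 1/12 s, in which the tool goes at most 0.0417 m and 0.125 rad, less where a joint would pass 70% of its speed; a pose out of reach is approached as far as the arm can. The fingers move at their own pace and stop on an object; clamp_n is the grip in N (left out, the last holds). Time passes only in rows, so rows that do not move let the fingers close. The tool returns the time, the measured TCP pose, the force, the opening and the grip force at its end. only (a regular expression) keeps the lines of the reply that match it, lines (a string "A,B") keeps lines A to B, and quiet returns only ok. No shift or turn number may pass 1 either way. Input that does not fit is refused with a message, and nothing moves.
- arm.get_state(): the state, without advancing time (a new reading comes with each control period).
- arm.grab_frame(name): name is "scene" or "top"; returns the picture (480x640x3 uint8, red, green, blue); there is no depth.
- arm.camera_params(name): a dict with "fx", "fy", "cx", "cy" (pixels), "T" (4x4, takes a point from camera to world coordinates). Camera axes: x right, y down, z forward; pixel columns grow to the right and rows downward; lengths in m; the calibration is good to about 2 mm. A picture is of the moment at which its call begins. camera_params takes no time and is no camera call.
- arm.job_done(): hands the job in; it is judged then, once.
The state is a dict: "t": time; "q": joint angles; "qd": joint speeds; "joint_efforts": joint torques, N m; "eef_pos": TCP position; "ee_rot": TCP orientation; "force": force on the tool from outside, world axes, zero at the start; "moment": the same for the moment, N m; "width": finger opening in m; "gripper_force": force on a finger pad.
Only numpy, scipy, OpenCV 4.12 (cv2) and the standard library are available. Lean on these libraries where they do the work, as an engineer would, in place of code of your own. Each camera call takes 0.05 s, during which the arm holds its last target. There are 200 camera calls.

## Working session

There is one attempt and no reset: what is moved stays moved. The work goes in short steps, Python scripts to look and compute and a tool call to move; the robot and the scene stay as the last step left them, time stands still between calls to the robot, and variables do not carry over. Pictures are saved under pics/ and viewed, at most 10 in all, crops included, and the job is handed in when it is done.

```bash
mkdir -p pics; ls
```

Run:
```python
from station import arm
import cv2,numpy as np
for n in("top","scene"):
    im=arm.grab_frame(n); cv2.imwrite(f"pics/{n}0.png",im[:,:,::-1])
    c=arm.camera_params(n); print(n,c["fx"],c["fy"],c["cx"],c["cy"]); print(np.round(c["T"],3))
s=arm.get_state(); print(s, arm.hold_point_z)
```

```text
pics
station.py
top 449.22037661822094 449.22037661822094 320.17022972673385 235.55382012459765
[[-0.103 -0.969  0.224  0.315]
 [-0.995  0.101 -0.022  0.043]
 [-0.001 -0.225 -0.974  0.906]
 [ 0.     0.     0.     1.   ]]
scene 513.8478045750551 513.8478045750551 319.61739854397064 238.30095956722383
[[-0.515 -0.624  0.588  0.008]
 [-0.857  0.359 -0.37   0.361]
 [ 0.02  -0.694 -0.72   0.684]
 [ 0.     0.     0.     1.   ]]
{'t': 0.1, 'q': array([ 1.50211139e+00,  3.59324651e-01,  1.11649252e-02, -3.21287305e-04,
       -1.22407554e+00, -2.88121014e-01]), 'qd': array([ 0.00055633, -0.00118722,  0.00203896,  0.0016121 , -0.00131584,
       -0.00014972]), 'joint_efforts': array([-2.19375055e-03, -5.84167099e+01,  2.93748683e+01,  7.01566860e+00,
        1.01476297e-02, -5.26767349e-05]), 'eef_pos': array([0.23560627, 0.63203142, 0.18621432]), 'ee_rot': array([ 3.14012719e+00, -1.19319652e-04, -3.56915261e-01]), 'force': array([ 0.27112749,  0.23244521, -0.8644347 ]), 'moment': array([-0.04051029, -0.00689284,  0.01965992]), 'gripper_force': 0.0, 'width': 0.08757791603280529} 0.0188
```

View pics/top0.png

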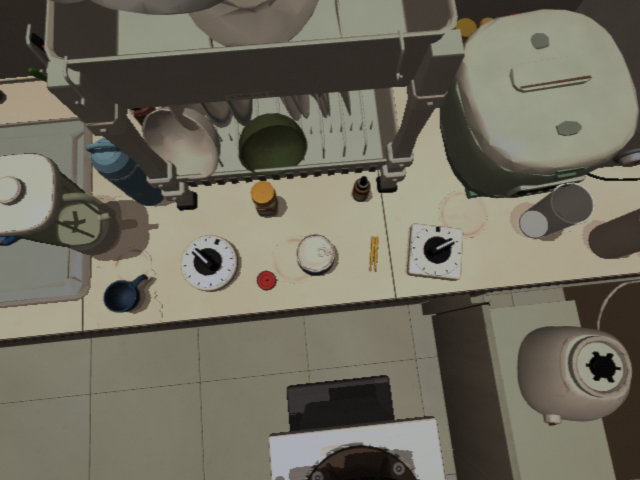

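View pics/scene0.png

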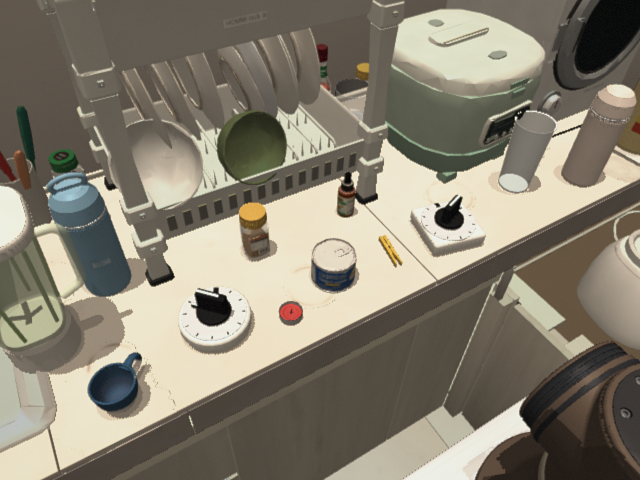

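The top view has the square timer at about (436,251), with its zero mark near (441,230) and the white nose line towards (453,241). The round timer is at (209,263) and the tin at (316,254). I'll measure the square timer next.

Create h.py:
```python
from station import arm
import cv2,numpy as np
def ray(n,uv,z):
    c=arm.camera_params(n);T=np.array(c["T"])
    d=T[:3,:3]@[(uv[0]-c["cx"])/c["fx"],(uv[1]-c["cy"])/c["fy"],1]
    return T[:3,3]+d*(z-T[2,3])/d[2]
def pix(n,p):
    c=arm.camera_params(n);T=np.array(c["T"]);q=T[:3,:3].T@(np.array(p)-T[:3,3])
    return np.array([c["fx"]*q[0]/q[2]+c["cx"],c["fy"]*q[1]/q[2]+c["cy"]])
```

Run:
```python
from h import *
im=cv2.imread("pics/top0.png"); x0,y0=396,212
c=im[y0:292,x0:476]
hsv=cv2.cvtColor(c,cv2.COLOR_BGR2HSV)
print(hsv[40-5,60],hsv[5,5],hsv[60,20])
m=((hsv[...,1]<22)&(hsv[...,2]>190)).astype(np.uint8)
cn,_=cv2.findContours(m,cv2.RETR_EXTERNAL,cv2.CHAIN_APPROX_NONE)
k=max(cn,key=cv2.contourArea); r=cv2.minAreaRect(k); print(r)
b=cv2.boxPoints(r)+[x0,y0]
P=np.array([ray("top",p,.032) for p in b]); print(np.round(P,3), np.linalg.norm(np.diff(P,axis=0),axis=1), P.mean(0))
d=(hsv[...,2]<90).astype(np.uint8)
n,l,st,ce=cv2.connectedComponentsWithStats(d)
for i in range(1,n):
    if st[i,4]>8: print(st[i],ce[i]+[x0,y0],ray("top",ce[i]+[x0,y0],.032))
cv2.drawContours(c,[np.intp(b-[x0,y0])],0,(0,0,255),1)
cv2.imwrite("pics/c1.png",cv2.resize(np.hstack([im[y0:292,x0:476],cv2.cvtColor(m*255,cv2.COLOR_GRAY2BGR)]),None,fx=5,fy=5,interpolation=0))
s=cv2.imread("pics/scene0.png")[180:260,400:500]
cv2.imwrite("pics/c2.png",cv2.resize(s,None,fx=7,fy=7,interpolation=2))
```

```text
[ 37  13 173] [ 27  39 172] [ 30  21 170]Traceback (most recent call last):
  File "<stdin>", line 8, in <module>
ValueError: max() iterable argument is empty
```

Run:
```python
from h import *
im=cv2.imread("pics/top0.png"); x0,y0=396,212
c=im[y0:292,x0:476].copy()
hsv=cv2.cvtColor(c,cv2.COLOR_BGR2HSV)
for u,v in((417,232),(420,262),(457,262),(400,240),(430,285),(450,285)): print(u,v,hsv[v-y0,u-x0])
m=((hsv[...,1]<25)&(hsv[...,2]>140)).astype(np.uint8)
cn,_=cv2.findContours(m,cv2.RETR_EXTERNAL,cv2.CHAIN_APPROX_NONE)
k=max(cn,key=cv2.contourArea); r=cv2.minAreaRect(k); print(r)
b=cv2.boxPoints(r)+[x0,y0]
P=np.array([ray("top",p,.032) for p in b]); print(np.round(P,3), np.linalg.norm(np.diff(P,axis=0),axis=1), P.mean(0))
d=(hsv[...,2]<90).astype(np.uint8)
n,l,st,ce=cv2.connectedComponentsWithStats(d)
for i in range(1,n):
    if st[i,4]>8: print(st[i],ce[i]+[x0,y0],ray("top",ce[i]+[x0,y0],.032))
cv2.drawContours(c,[np.intp(b-[x0,y0])],0,(0,0,255),1)
cv2.imwrite("pics/c1.png",cv2.resize(np.hstack([im[y0:292,x0:476],c]),None,fx=5,fy=5,interpolation=0))
s=cv2.imread("pics/scene0.png")[180:260,400:500]
cv2.imwrite("pics/c2.png",cv2.resize(s,None,fx=7,fy=7,interpolation=2))
```

```text
417 232 [105   3 163]
420 262 [ 38  12 174]
457 262 [ 33  13 172]
400 240 [ 29  34 171]
430 285 [ 29  37 171]
450 285 [ 29  36 171]
((40.113861083984375, 38.36138916015625), (50.64739227294922, 48.25930404663086), 5.710593223571777)
[[ 0.425 -0.141  0.032]
 [ 0.521 -0.165  0.032]
 [ 0.5   -0.264  0.032]
 [ 0.405 -0.237  0.032]] [0.09813983 0.1009354  0.09800018] [ 0.46288125 -0.20165918  0.032     ]
[40 15  4  5 20] [437.5 229. ] [ 0.50507537 -0.21134427  0.032     ]
[ 28  25  30  27 569] [437.15817223 249.53602812] [ 0.46371939 -0.20389778  0.032     ]
[11 56 49 13 81] [430.20987654 276.43209877] [ 0.41216232 -0.1817452   0.032     ]
[72 78  8  2 14] [471.92857143 290.57142857] [ 0.3765262  -0.25787968  0.032     ]
```

View pics/c1.png

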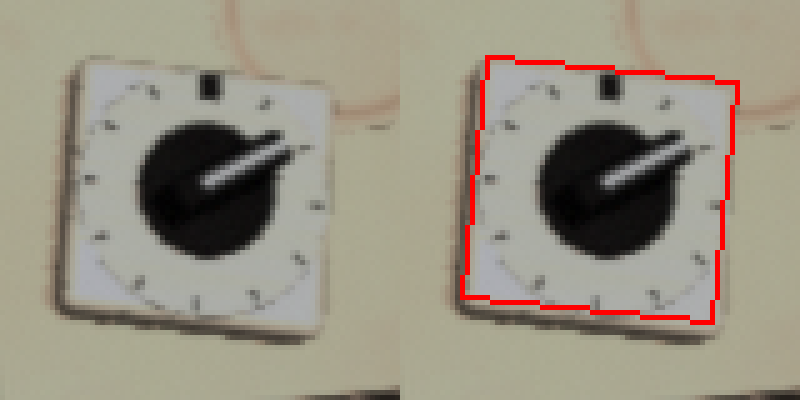

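View pics/c2.png

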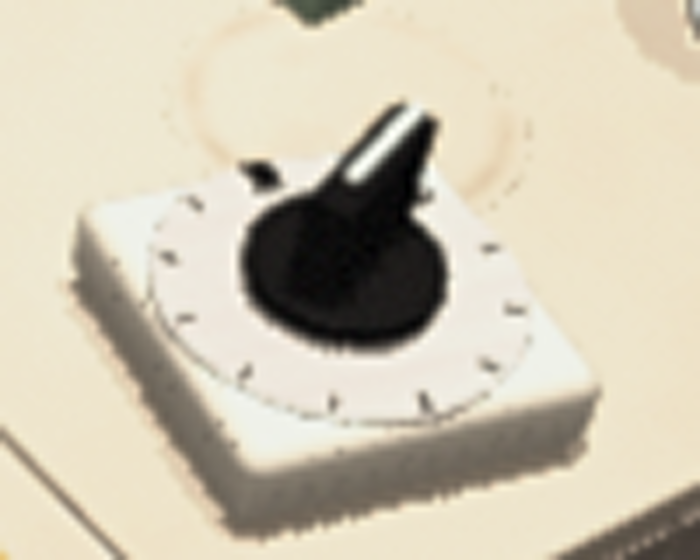

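The crops show a white face with the mark at the top, (438,229), and the bar and line running from (437,249) to (454,241). Next I'll work out the line heading and cross-check it in the scene view.

Create line.py:
```python
from h import *
def seg(n,im,ctr,R):
    # bright blob inside dial region
    u,v=map(int,pix(n,ctr)); h=cv2.cvtColor(im[v-R:v+R,u-R:u+R],cv2.COLOR_RGB2GRAY)
    h=cv2.resize(h,None,fx=4,fy=4,interpolation=cv2.INTER_CUBIC)
    N,l,st,ce=cv2.connectedComponentsWithStats((h>100).astype(np.uint8))
    out=[]
    for i in range(1,N):
        x,y,w,hh,a=st[i]
        if a<80 or x==0 or y==0 or x+w==8*R or y+hh==8*R: continue
        pts=np.argwhere(l==i)[:,::-1].astype(np.float32); vx,vy,cx,cy=cv2.fitLine(pts,cv2.DIST_L2,0,.01,.01).ravel()
        t=(pts-[cx,cy])@[vx,vy]
        out.append([np.array([cx+vx*k,cy+vy*k])/4+[u-R,v-R] for k in(t.min(),t.max())])
    return out
```

Run:
```python
from line import *
C=np.array([.463,-.203,.06])
for n,R in(("top",16),("scene",17)):
    im=cv2.imread(f"pics/{n}0.png")[:,:,::-1]
    for a,b in seg(n,im,C if n=="top" else C+[0,0,.02],R):
        for z in(.078,):
            A,B=ray(n,a,z),ray(n,b,z); d=B-A
            print(n,a,b,np.round(A,3),np.round(B,3),np.linalg.norm(d),np.arctan2(d[1],d[0]))
# scene face centre + mark
im=cv2.imread("pics/scene0.png")
for uv in((437,205),): print("mark scene",ray("scene",uv,.032))
# corners of the face in scene crop (80,212),(258,470),(600,385)
P=[ray("scene",(400+x/7,180+y/7),.032) for x,y in((80,215),(258,470),(600,388))]
print(np.round(P,3),(P[0]+P[2])/2, [np.arctan2(*(P[i]-P[j])[1::-1]) for i,j in((0,1),(1,2))])
# corners in top crop
P=[ray("top",(396+x/5,212+y/5),.032) for x,y in((82,58),(333,85),(322,330),(65,303))]
print(np.round(P,3),np.mean(P,0))
for n,c in(("round",(209,263)),("tin",(316,252))): print(n,ray("top",c,.04))
```

```text
mark scene [ 0.50420015 -0.21181689  0.032     ]
[[ 0.516 -0.16   0.032]
 [ 0.42  -0.14   0.032]
 [ 0.398 -0.235  0.032]] [ 0.45685354 -0.19747984  0.032     ] [np.float64(-0.19823622533300533), np.float64(1.3464907649579698)]
[[ 0.521 -0.163  0.032]
 [ 0.5   -0.261  0.032]
 [ 0.403 -0.24   0.032]
 [ 0.424 -0.142  0.032]] [ 0.46203738 -0.20146496  0.032     ]
round [0.4819001  0.24531854 0.04      ]
tin [0.48204889 0.03545045 0.04      ]
```

Run:
```python
from h import *
def tri(a,b):
    A=[]
    for n,uv in(("top",a),("scene",b)):
        o=np.array(arm.camera_params(n)["T"])[:3,3];p=ray(n,uv,0);d=(p-o)/np.linalg.norm(p-o);M=np.eye(3)-np.outer(d,d);A.append((M,M@o))
    p=np.linalg.lstsq(np.vstack([x for x,_ in A]),np.hstack([y for _,y in A]),rcond=None)[0]
    return p,[np.linalg.norm(pix(n,p)-u) for n,u in(("top",a),("scene",b))]
a0,a1=(396+203/5,212+183/5),(396+290/5,212+148/5)
b0,b1=(400+350/7,180+180/7),(400+418/7,180+108/7)
p,q=tri(a0,b0),tri(a1,b1);print(p,q)
for n,u,v in(("top",a0,a1),("scene",b0,b1)):
    for z in (.078,):
        A,B=ray(n,u,z),ray(n,v,z);d=B-A;print(n,A,B,np.linalg.norm(d),np.arctan2(d[1],d[0]))
C=np.array([.461,-.202,0])
s=arm.get_state();print(s["eef_pos"],s["ee_rot"],C[:2]-s["eef_pos"][:2])
```

```text
(array([ 0.4575568 , -0.19085058,  0.07680723]), [np.float64(0.30597170825083464), np.float64(0.32810104758735464)]) (array([ 0.46823118, -0.22446167,  0.07780433]), [np.float64(0.3950005318458237), np.float64(0.41614554793411407)])
top [ 0.45776092 -0.19012787  0.078     ] [ 0.46766877 -0.22489966  0.078     ] 0.036155819840277915 -1.2932133179612237
scene [ 0.45628301 -0.19017373  0.078     ] [ 0.46857556 -0.22373475  0.078     ] 0.035741412611649113 -1.2196969874365726
[0.23560627 0.63203142 0.18621432] [ 3.14012719e+00 -1.19319652e-04 -3.56915261e-01] [ 0.22539373 -0.83403142]
```

The bar's heading is about −1.26 and the body's yaw about −0.215, so the dial reads about 1.05. The centre is (0.461, −0.202). The line points triangulate to z ≈ 0.077 against the 0.078 expected, so that agrees. First I'll cross in front of the row with a slight lift, turning the tool to a yaw of about −1.17.

The manual's scale: shifts go in shares of 0.8 m and turns go in shares of 2 rad. Converting my numbers, 0.481 m is 0.6013, 0.448 m is 0.56, 0.81 rad is 0.405.

Call:
move_tool(
  plan=[
    [[0.088,0.0313,0.0375,-0.0375,0],[0.088,0.0625,0.075,-0.0375,0.05],[0.088,0.0938,0.12,-0.0375,0.1],[0.088,0.125,0.16,-0.0375,0.15],[0.088,0.1563,0.2,-0.0375,0.2],[0.088,0.1875,0.24,-0.0375,0.25],[0.088,0.2188,0.28,-0.0375,0.3],[0.088,0.25,0.32,-0.0375,0.35],[0.088,0.2813,0.36,-0.0375,0.4],[0.088,0.3125,0.4,-0.0375,0.405],[0.088,0.3438,0.44,-0.0375,0.405],[0.088,0.375,0.48,-0.0375,0.405],[0.088,0.4063,0.52,-0.0375,0.405],[0.088,0.4375,0.56,-0.0375,0.405],[0.088,0.47,0.6013,-0.0375,0.405],[0.088,0.47,0.6013,-0.0375,0.405],[0.088,0.47,0.6013,-0.0375,0.405],[0.088,0.47,0.6013,-0.0375,0.405]],
  ],
  clamp_n=20,
)

```text
t: 1.6
eef_pos: [0.4199, 0.0501, 0.2168]
ee_rot: [3.141, 0.0, -1.169]
force: [-1.2, 0.3, 1.6]
width: 0.0876
gripper_force: 0.0
```

Create go.py:
```python
import sys;from h import *
s=arm.get_state();y=s["ee_rot"][2];print(s["t"],s["eef_pos"],s["ee_rot"],"q6",s["q"][5])
for a in sys.argv[1:]:
    d=np.array(eval(a))-s["eef_pos"]; print(a,np.round([np.cos(y)*d[0]+np.sin(y)*d[1],np.sin(y)*d[0]-np.cos(y)*d[1],-d[2]],4))
```

```bash
python3 go.py '[.42,-.12,.2]' '[.461,-.202,.19]' '[.461,-.202,.05]'
```

```text
1.6 [0.4199348  0.05007069 0.21683809] [ 3.14124898e+00  2.19561552e-04 -1.16865186e+00] q6 -0.1868313796491089
[.42,-.12,.2] [0.1565 0.0665 0.0168]
[.461,-.202,.19] [0.248  0.0609 0.0268]
[.461,-.202,.05] [0.248  0.0609 0.1668]
```

In the tool's units: 0.248 m is 0.31, 0.22 m is 0.275.

Call:
move_tool(
  plan=[
    [[0.088,0.05,0.0213,0,0],[0.088,0.1,0.0425,0,0],[0.088,0.15,0.0638,0,0],[0.088,0.1963,0.0825,0,0],[0.088,0.2375,0.0813,0.0125,0],[0.088,0.275,0.0788,0.025,0],[0.088,0.31,0.0763,0.0338,0],[0.088,0.31,0.0763,0.0338,0],[0.088,0.31,0.0763,0.0338,0],[0.088,0.31,0.0763,0.0338,0]],
  ],
)

```text
t: 2.43
eef_pos: [0.4617, -0.2002, 0.1898]
ee_rot: [3.141, 0.001, -1.165]
force: [-0.2, 0.4, 0.1]
width: 0.0877
gripper_force: 0.0
```

```bash
python3 go.py '[.461,-.202,.05]'
```

Run:
```python
from h import *
im=arm.grab_frame("scene")[:,:,::-1]; cv2.imwrite("pics/s2.png",cv2.resize(im[60:300,340:640],None,fx=2.5,fy=2.5))
```

```text
2.4333 [ 0.4617006  -0.20022429  0.18975827] [ 3.14084400e+00  5.26193309e-04 -1.16516008e+00] q6 0.42404380679477244
[.461,-.202,.05] [0.0014 0.0013 0.1398]
```

View pics/s2.png

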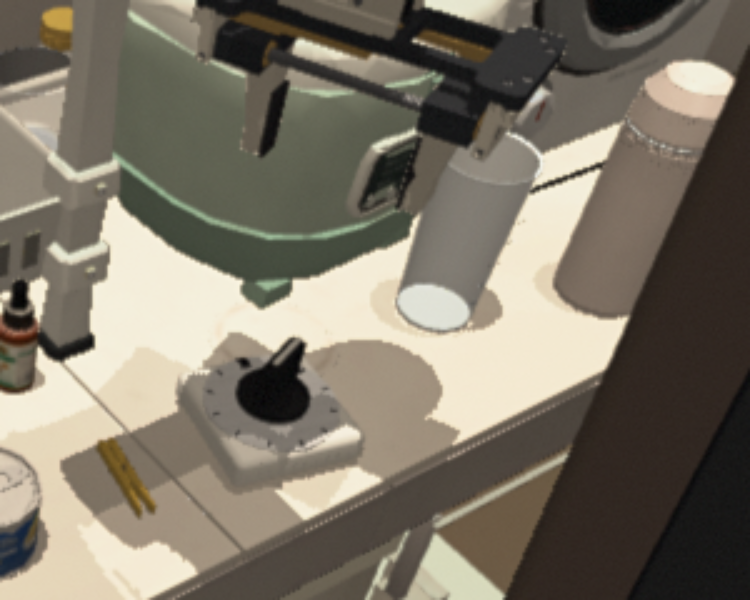

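The gripper hangs above the dial with its fingers on either side of the bar, clear of the cooker. Next I'll descend, then close gently.

Call:
move_tool(
  plan=[
    [[0.088,0.0013,0.0013,0.0375,0],[0.088,0.0013,0.0013,0.075,0],[0.088,0.0013,0.0013,0.1125,0],[0.088,0.0013,0.0013,0.1375,0],[0.088,0.0013,0.0013,0.1563,0],[0.088,0.0013,0.0013,0.1725,0],[0.088,0.0013,0.0013,0.1725,0],[0.088,0.0013,0.0013,0.1725,0]],
  ],
)

```text
t: 3.15
eef_pos: [0.4611, -0.2018, 0.0525]
ee_rot: [3.141, -0.0, -1.165]
force: [-0.0, 0.1, 0.7]
width: 0.0874
gripper_force: 0.0
```

Call:
move_tool(
  plan=[
    [[0.06,0,0,0,0],[0.04,0,0,0,0],[0.03,0,0,0,0],[0.02,0,0,0,0],[0.01,0,0,0,0],[0.01,0,0,0,0],[0.01,0,0,0,0],[0.01,0,0,0,0],[0.01,0,0,0,0],[0.01,0,0,0,0]],
  ],
  clamp_n=10,
)

```text
t: 3.98
eef_pos: [0.4609, -0.2029, 0.052]
ee_rot: [3.141, 0.0, -1.167]
force: [0.6, 0.0, -0.5]
width: 0.0266
gripper_force: 0.0
```

```bash
python3 go.py '[.461,-.202,.05]'
```

```text
3.9833 [ 0.4609091  -0.20293202  0.05201146] [ 3.14147750e+00  6.60478161e-05 -1.16690111e+00] q6 0.4279453255012411
[.461,-.202,.05] [-0.0008 -0.0004  0.002 ]
```

Call:
move_tool(
  plan=[
    [[0.01,0,0,0,0],[0.01,0,0,0,0],[0.01,0,0,0,0],[0.01,0,0,0,0],[0.01,0,0,0,0],[0.01,0,0,0,0]],
  ],
  clamp_n=10,
)

```text
t: 4.48
eef_pos: [0.4609, -0.2029, 0.052]
ee_rot: [3.142, 0.0, -1.167]
force: [-0.1, 0.0, -0.3]
width: 0.0103
gripper_force: 0.0
```

The opening of 10.3 mm is below the bar's 14 mm thickness and there's no grip force, so I'll look.

Run:
```python
from h import *
a=arm.grab_frame("scene")[:,:,::-1][120:280,380:540]; b=arm.grab_frame("top")[:,:,::-1][180:340,360:520]
cv2.imwrite("pics/s3.png",cv2.resize(np.hstack([a,b]),None,fx=2.5,fy=2.5))
s=arm.get_state();print(s["width"],s["gripper_force"])
```

```text
0.009808455393340012 0.0
```

View pics/s3.png

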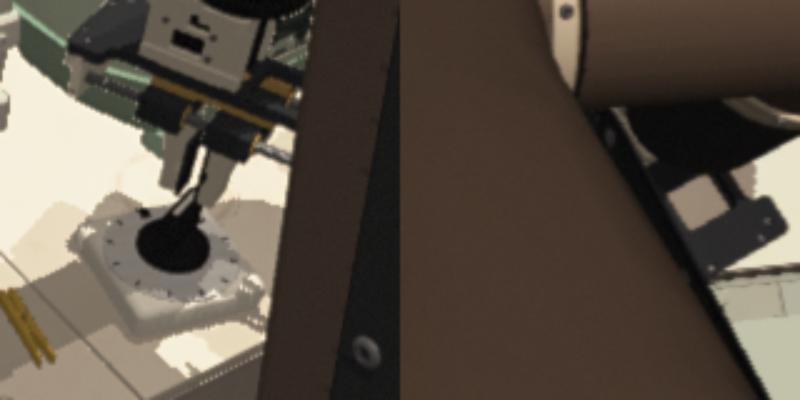

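Run:
```python
from h import *
for p in((.461,-.203,.052),(.461,-.203,.071),(.461,-.203,.078),(.461,-.203,.042),(.4685,-.2245,.078)): 
    u=pix("scene",p); print(p,u,"crop",(u-[380,120])*2.5)
a=arm.grab_frame("scene")[:,:,::-1][165:245,410:510]
cv2.imwrite("pics/s4.png",cv2.resize(a,None,fx=7,fy=7,interpolation=2))
```

```text
(0.461, -0.203, 0.052) [450.772721   212.43560561] crop [176.93180249 231.08901403]
(0.461, -0.203, 0.071) [452.93997105 204.6514673 ] crop [182.34992763 211.62866824]
(0.461, -0.203, 0.078) [453.75483308 201.72471748] crop [184.38708269 204.3117937 ]
(0.461, -0.203, 0.042) [449.65747454 216.44124982] crop [174.14368636 241.10312454]
(0.4685, -0.2245, 0.078) [460.06475357 195.31295874] crop [200.16188393 188.28239685]
```

View pics/s4.png

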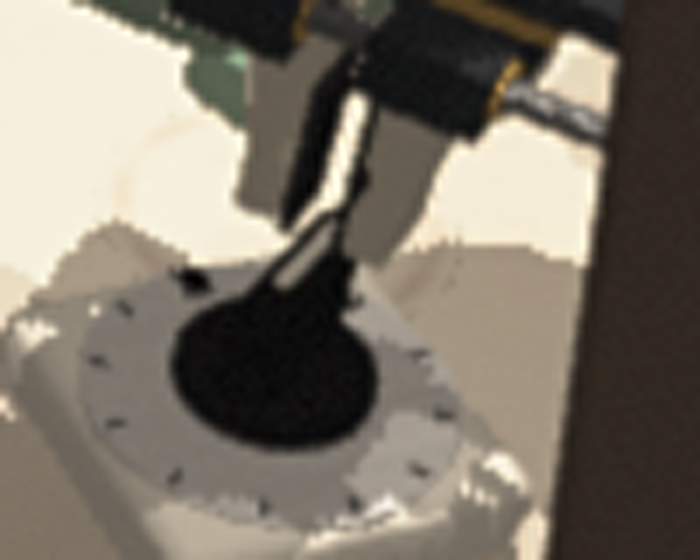

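Run:
```python
from h import *
C=np.array([.4617,-.2002,.1898]);y=np.array([-.919,-.394,0]);x=np.array([.394,-.919,0])
for s in(-1,1):
  for w in(.044,.055):
    for k in (-.0095,.0095):print(s,w,k,"s2crop",(pix("scene",C+s*w*y+k*x)-[340,60])*2.5)
C=np.array([.461,-.203,.052])
for s in(-1,1):
    for w in(.005,.025):
      for k in (-.0095,.0095):print(s,w,k,"s4crop",(pix("scene",C+s*w*y+k*x)-[410,165])*7)
```

```text
-1 0.044 -0.0095 s2crop [248.14521522 208.58833557]
-1 0.044 0.0095 s2crop [261.07476699 195.12311937]
-1 0.055 -0.0095 s2crop [233.0678672  202.59004643]
-1 0.055 0.0095 s2crop [246.12292832 189.26899282]
1 0.044 -0.0095 s2crop [374.60094245 258.896786  ]
1 0.044 0.0095 s2crop [386.40101004 244.19238126]
1 0.055 -0.0095 s2crop [391.17696878 265.49130108]
1 0.055 0.0095 s2crop [402.81881229 250.62047978]
-1 0.005 -0.0095 s4crop [251.51554029 344.23100651]
-1 0.005 0.0095 s4crop [283.91597341 304.18835107]
-1 0.025 -0.0095 s4crop [181.59176906 312.38719366]
-1 0.025 0.0095 s4crop [214.52492606 273.04469217]
1 0.005 -0.0095 s4crop [286.92608111 360.3572339 ]
1 0.005 0.0095 s4crop [319.05155456 319.95768438]
1 0.025 -0.0095 s4crop [358.66383028 393.02714599]
1 0.025 0.0095 s4crop [390.22159523 351.89978001]
```

Run:
```python
from h import *
C=np.array([.461,-.203,.0]);y=np.array([-.919,-.394,0]);x=np.array([.394,-.919,0])
for k in(-.039,.039):
  for z in(.118,.155,.19):
    p=C+.0965*y+k*x+[0,0,z];print(k,z,"s3 top crop",(pix("top",p)-[360,180])*2.5+[400,0])
# where could the seen fingertip midpoint lie
for z in (.052,.07,.085,.09): print(z,ray("scene",(410+330/7,165+245/7),z))
```

```text
-0.039 0.118 s3 top crop [650.62208152 299.17023624]
-0.039 0.155 s3 top crop [667.45989384 294.36612812]
-0.039 0.19 s3 top crop [684.95633466 289.37410232]
0.039 0.118 s3 top crop [743.62895643 244.90420737]
0.039 0.155 s3 top crop [764.72009706 237.56216346]
0.039 0.19 s3 top crop [786.6131679  229.94095937]
0.052 [ 0.48097013 -0.23591335  0.052     ]
0.07 [ 0.46748588 -0.21891493  0.07      ]
0.085 [ 0.456249   -0.20474959  0.085     ]
0.09 [ 0.45250338 -0.20002781  0.09      ]
```

The corner of the gripper body in the top view agrees with the reported xy. In the scene view the fingertips sit about 35 mm higher than the reported TCP, so they closed above the bar. I'll open and go down in small steps, watching the force.

In the tool's units: 0.014 m is 0.0175, 0.012 m is 0.015.

Call:
move_tool(
  plan=[
    [[0.088,0,0,0,0],[0.088,0,0,0,0],[0.088,0,0,0,0],[0.088,0,0,0,0],[0.088,0,0,0,0],[0.088,0,0,0,0],[0.088,0,0,0,0],[0.088,0,0,0.005,0],[0.088,0,0,0.01,0],[0.088,0,0,0.015,0],[0.088,0,0,0.0175,0],[0.088,0,0,0.0175,0]],
  ],
)

```text
t: 5.63
eef_pos: [0.4604, -0.2029, 0.0373]
ee_rot: [3.14, 0.001, -1.167]
force: [-0.5, -0.1, -0.2]
width: 0.084
gripper_force: 0.0
```

Call:
move_tool(
  plan=[
    [[0.088,0,0,0.0025,0],[0.088,0,0,0.005,0],[0.088,0,0,0.0063,0],[0.088,0,0,0.0063,0]],
  ],
)

```text
t: 5.97
eef_pos: [0.4608, -0.2029, 0.0328]
ee_rot: [3.141, 0.0, -1.167]
force: [-0.2, -0.3, 0.0]
width: 0.0875
gripper_force: 0.0
```

Call:
move_tool(
  plan=[
    [[0.088,0,0,0.0013,0],[0.088,0,0,0.0025,0],[0.088,0,0,0.0038,0],[0.088,0,0,0.0038,0]],
  ],
)

```text
t: 6.3
eef_pos: [0.4609, -0.2028, 0.0299]
ee_rot: [3.141, 0.0, -1.167]
force: [0.8, -0.1, -0.3]
width: 0.0872
gripper_force: 0.0
```

There's no contact even below face height, so the fingertips really are higher than reported. I'll go down another 10 mm and close.

Call:
move_tool(
  plan=[
    [[0.088,0,0,0.0025,0],[0.088,0,0,0.005,0],[0.088,0,0,0.0075,0],[0.088,0,0,0.01,0],[0.088,0,0,0.0125,0],[0.088,0,0,0.0125,0]],
  ],
)

```text
t: 6.8
eef_pos: [0.4606, -0.2029, 0.0196]
ee_rot: [3.141, 0.0, -1.167]
force: [0.3, -0.9, 0.1]
width: 0.0875
gripper_force: 0.0
```

Call:
move_tool(
  plan=[
    [[0.005,0,0,0,0],[0.005,0,0,0,0],[0.005,0,0,0,0],[0.005,0,0,0,0],[0.005,0,0,0,0],[0.005,0,0,0,0],[0.005,0,0,0,0],[0.005,0,0,0,0],[0.005,0,0,0,0],[0.005,0,0,0,0],[0.005,0,0,0,0],[0.005,0,0,0,0],[0.005,0,0,0,0],[0.005,0,0,0,0],[0.005,0,0,0,0]],
  ],
  clamp_n=10,
)

```text
t: 8.05
eef_pos: [0.4631, -0.2021, 0.0203]
ee_rot: [-3.138, -0.001, -1.167]
force: [4.9, 5.1, -3.0]
width: 0.0136
gripper_force: 10.0
```

Run:
```python
from h import *
a=arm.grab_frame("scene")[:,:,::-1][165:245,410:510]
cv2.imwrite("pics/s5.png",cv2.resize(a,None,fx=7,fy=7,interpolation=2))
s=arm.get_state();print(s["width"],s["gripper_force"],s["moment"])
```

```text
0.01351665640724291 9.985580071806908 [ 2.00630285 -1.74140084  0.00797685]
```

View pics/s5.png

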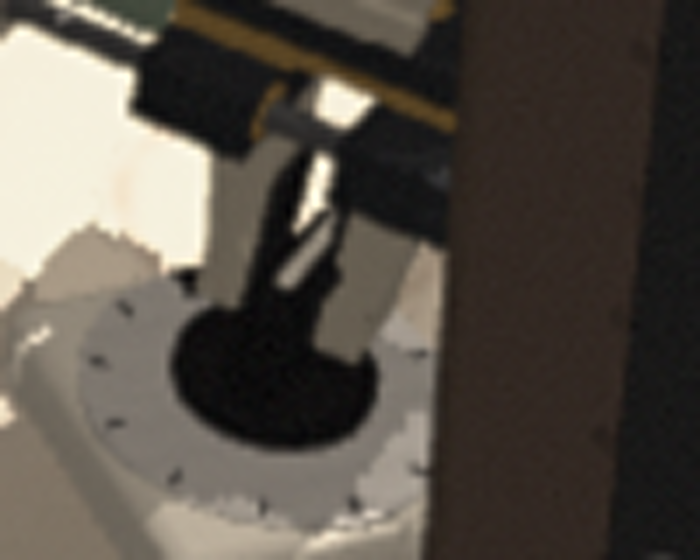

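The fingers hold the bar at 13.5 mm with 10 N. Now I'll turn it back by −0.95 about tool z, with a 2.5 mm shift to relieve the side load.

In the tool's units: -0.0025 m is -0.0031, -0.48 rad is -0.24.

Call:
move_tool(
  plan=[
    [[0.005,0,-0.0031,0,0],[0.005,0,-0.0031,0,-0.04],[0.005,0,-0.0031,0,-0.08],[0.005,0,-0.0031,0,-0.12],[0.005,0,-0.0031,0,-0.16],[0.005,0,-0.0031,0,-0.2],[0.005,0,-0.0031,0,-0.24]],
  ],
)

```text
t: 8.68
eef_pos: [0.4627, -0.2022, 0.0202]
ee_rot: [3.141, 0.001, -0.683]
force: [-1.3, -1.2, 3.0]
width: 0.014
gripper_force: 10.0
```

Call:
move_tool(
  plan=[
    [[0.005,0,0,0,-0.04],[0.005,0,0,0,-0.08],[0.005,0,0,0,-0.12],[0.005,0,0,0,-0.16],[0.005,0,0,0,-0.2],[0.005,0,0,0,-0.235],[0.005,0,0,0,-0.235],[0.005,0,0,0,-0.235],[0.005,0,0,0,-0.235]],
  ],
)

```text
t: 9.43
eef_pos: [0.4626, -0.2025, 0.0202]
ee_rot: [3.141, 0.001, -0.22]
force: [-3.0, -4.5, 4.2]
width: 0.0138
gripper_force: 10.0
```

The yaw is −0.22, which is the target. Next I'll release, rise straight up and back away toward the front and left, so the camera can see.

In the tool's units: -0.19 m is -0.2375, -0.17 m is -0.2125.

Call:
move_tool(
  plan=[
    [[0.088,0,0,0,0],[0.088,0,0,0,0],[0.088,0,0,0,0],[0.088,0,0,0,0],[0.088,0,0,0,0],[0.088,0,0,0,0],[0.088,0,0,0,0],[0.088,0,0,0,0],[0.088,0,0,0,0],[0.088,0,0,0,0],[0.088,0,0,-0.025,0],[0.088,0,0,-0.0625,0],[0.088,0,0,-0.1,0],[0.088,0,0,-0.1375,0],[0.088,0,0,-0.175,0],[0.088,0,0,-0.2125,0],[0.088,0,0,-0.2375,0],[0.088,0,0,-0.2375,0]],
  ],
)

```text
t: 10.93
eef_pos: [0.4657, -0.2026, 0.215]
ee_rot: [-3.142, -0.008, -0.216]
force: [1.2, -0.1, 1.1]
width: 0.0879
gripper_force: 0.0
```

```bash
python3 go.py '[.42,-.1,.21]' '[.42,.15,.21]'
```

```text
10.9333 [ 0.46573032 -0.20261206  0.21504234] [-3.14157616 -0.00792557 -0.21627044] q6 1.3756880481221108
[.42,-.1,.21] [-0.0667 -0.0904  0.005 ]
[.42,.15,.21] [-0.1203 -0.3346  0.005 ]
```

In the tool's units: -0.335 m is -0.4188, -0.3 m is -0.375.

Call:
move_tool(
  plan=[
    [[0.088,-0.025,-0.0375,0,0],[0.088,-0.05,-0.075,0,0],[0.088,-0.0838,-0.1125,0,0],[0.088,-0.0938,-0.1563,0,0],[0.088,-0.1038,-0.2,0,0],[0.088,-0.1125,-0.2438,0,0],[0.088,-0.1213,-0.2875,0,0],[0.088,-0.1313,-0.3313,0,0],[0.088,-0.14,-0.375,0,0],[0.088,-0.15,-0.4188,0,0],[0.088,-0.15,-0.4188,0,0],[0.088,-0.15,-0.4188,0,0]],
  ],
)

```text
t: 11.93
eef_pos: [0.4177, 0.1526, 0.2094]
ee_rot: [3.141, 0.001, -0.214]
force: [-0.3, -0.8, -0.6]
width: 0.0879
gripper_force: 0.0
```

Run:
```python
from h import *
a=arm.grab_frame("top")[:,:,::-1]; b=arm.grab_frame("scene")[:,:,::-1]
cv2.imwrite("pics/top9.png",a)
cv2.imwrite("pics/f.png",np.hstack([cv2.resize(a[212:292,396:476],(400,400),interpolation=2),cv2.resize(b[180:260,405:485],(400,400),interpolation=2)]))
o=cv2.imread("pics/top0.png")
for n,(u,v) in(("round",(209,263)),("tin",(316,254))): print(n,cv2.absdiff(a,o)[v-20:v+20,u-20:u+20].mean())
```

```text
round 99.66895833333334
tin 48.11625
```

View pics/f.png

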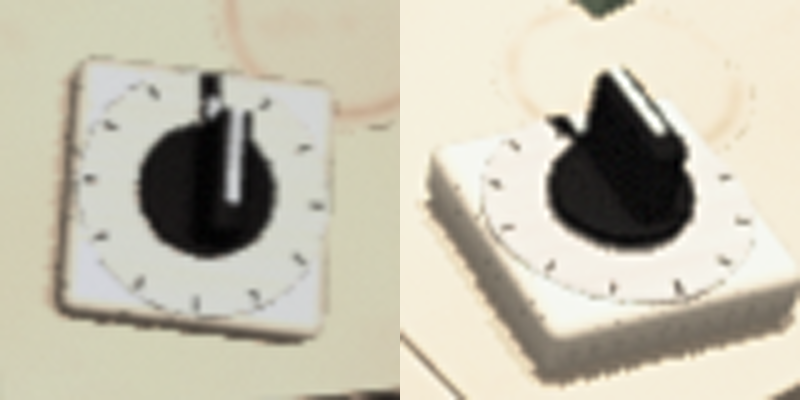

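The nose now sits against the zero mark, with the line running from (232,200) to (238,110) in the crop. I'll check the angle before handing in.

Run:
```python
from h import *
A,B=[ray("top",(396+x/5-.4,212+y/5-.4),.078) for x,y in((232,200),(238,111))]
d=B-A;h=np.arctan2(d[1],d[0]);print(A,B,h,"value",-.213-h)
```

```text
[ 0.45104457 -0.19927065  0.078     ] [ 0.48469781 -0.20714713  0.078     ] -0.22990972823498 value 0.016909728234979993
```

```bash
python3 -c "
from station import arm
print(arm.job_done())"
```

```text
the job is handed in; nothing more can be done
None
```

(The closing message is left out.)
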